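# Level the top roller of a bench dough sheeter and lock the setting

### The job

The dough sheeter is rolling thinner at its free end (the end without the crank) than at its crank end. At the free end, slacken the hexagonal lock ring by about a quarter turn, turn the T-bar adjuster anticlockwise until it points exactly the same way as the T-bar at the crank end, then tighten the lock ring again, firmly but by feel (about 0.5 N m) so that its thread is not overstrained. Leave the crank end's setting and the other things on the bench as they are.

Things in the scene. Friction and masses are not known exactly. Their poses are not given: they have to be found in the camera images.
- sheeter: hand-cranked bench dough sheeter, fixed: two cheek plates 300 mm apart carry two steel rollers. Origin on the bench under the free end's adjuster axis, z up, +y along the rollers to the crank end (white gear guard, crank). On each cheek a cap block (64 x 46 mm, top at 183 mm) with an upright boss 38 mm across that bears lock ring and adjuster. Nothing between the ends is over 183 mm high
- lock_ring: steel hexagon lock ring of the free end, 52 mm across flats, 60 over corners, 18 high, round the top of the boss; underside 205 mm over the bench, 22 mm clear of the cap block. Origin at the centre of its underside, z up the turning axis, x through the middle of a flat. Right-hand thread: anticlockwise from above loosens. Stops 2.5 rad from its start
- ring_flat (a point): middle of the lock ring's flat on its x axis, 26 mm out, 9 mm over the underside. Fingers on two opposite flats turn it, the T-bar between them. 0.3 to 0.8 N m break it loose, about 0.05 while slack. As it comes tight it moves in small slips: the torque read jumps between zero and the true value, so turn by small steps and heed the highest. 0.3 N m hardly locks, 0.5 is right, over 0.7 may overstrain
- thrust_washer: springy keyed washer hidden in the lock ring. The tight ring presses it on the adjuster's shoulder and so holds the adjuster fast; slackened by 1.45 rad the ring leaves it free over all the turn needed. The shoulder rises with the adjuster, so the ring comes tight again sooner, at another angle than before, about 0.5 rad after first touch. It keeps the ring from dragging the adjuster round
- adjuster: free end's adjusting screw with a black T-bar, coaxial with the ring: bar 12 mm thick, 40 long, pointed at one end, from 233 to 259 mm over the bench, on a stem 16 mm across. Origin on the axis 223 mm over the bench (top of the ring), z up, x towards the pointed end. With the ring slack it turns at about 0.1 N m and stays put; it must turn 0.85 to 1.45 rad anticlockwise
- adjuster_nose (a point): top of the pointed end of the free end's T-bar, 18.5 mm from the axis
- ref_adjuster: the like T-bar adjuster of the crank end, set and locked: 300 mm from the other along the sheeter's +y; same sizes, origin and axes. Its x axis (pointed end) shows the direction wanted
- ref_nose (a point): top of the pointed end of the crank end's T-bar, 18.5 mm from its axis
- scraper: dough scraper with steel blade and wooden grip, 115 x 150 x 18 mm, lying on the bench; bystander
- bowl: steel bowl 150 mm across, 65 mm high; bystander
- cutter: round steel pastry cutter 80 mm across, 45 mm high; bystander
- spanner: steel spanner 190 mm long, lying on the bench; bystander, not needed
- brush: pastry brush 200 mm long; bystander
- salt_jar: glass jar with steel cap, 64 mm across, 100 mm high; bystander

How it is judged:
On the way, in this order (a step that is already met when the one before it is completed fails the run):
1. the lock ring is slack (presses on its washer with under 2 N) (contact force between lock_ring and thrust_washer below 2 N), for 0.2 s.
2. with the ring slack, the free end's T-bar points the same way as the crank end's, within 0.17 rad (contact force between lock_ring and thrust_washer below 2 N and angle between the x axis of adjuster and the x axis of ref_adjuster, either way round below 0.17 rad), for 0.2 s.
3. the lock ring is tight again (clamps with over 20 N, about 0.3 N m), the T-bars still pointing the same way (contact force between lock_ring and thrust_washer above 20 N and angle between the x axis of adjuster and the x axis of ref_adjuster, either way round below 0.17 rad), for 0.3 s.
At the end, for the whole second after the job is handed in: the free end's T-bar points the same way as the crank end's T-bar within 0.17 rad (10 degrees), and its lock ring, at rest, clamps the washer with more than 20 N (tightened with about 0.3 N m or more) (all of step 3); the robot touches nothing.
It fails at once if the lock ring is overtightened (clamps with more than 85 N, reached at 0.7 to 1 N m) (contact force between lock_ring and thrust_washer above 85 N).
It fails at once if the crank end's setting is changed (distance of ref_nose from where it was at the start of the episode above 0.004 m).
It fails at once if a bystander is pushed more than 30 mm (distance of any of scraper, bowl, cutter, spanner, brush, salt_jar from where it was at the start of the episode above 0.03 m).
It also fails if it takes over 72 s, if anything falls off the work surface, if the arm or the gripper's body presses on something with over 40 N, if the wrist force passes 120 N, or if a joint passes its speed limit or range.

### The arm

A 6-joint arm with a two-finger parallel gripper is mounted at the origin on the work surface. World frame = base frame: x ahead of the robot, y to its left, z up, the work surface at z = 0. Lengths are in m, angles in rad, forces in N, time in s.
With the tool pointing down it reaches from about 0.425 to 1.125 m from the base axis. Payload 14.9 kg.
Tool frame: the origin (TCP) lies at the very end of the fingers, on their centre line; the grasp point (between the pads) lies 19 mm behind it; z points along the fingers, y is the line along which they close (so a half turn about z gives the same grasp; the last joint's range is limited). The gripper opens to 91 mm and grips with 3 to 60 N. Pads are 32 mm wide; open, the fingers measure 118 mm over their backs; the gripper's body (76 mm by 178 mm) begins 60 mm behind the grasp point.
Start: joints at [-1.286, 0.379, 1.734, -0, 1.028, -0.033], TCP at [0.219, -0.665, 0.19] pointing down, gripper open.
Joint ranges: [-2.77, 2.77], [-0.74, 2.19], [0, 2.66], [-1.06, 4.2], [0.31, 2.87], [-3.08, 3.08]. Speed limits (rad/s): [1.89, 1.89, 2.39, 3.14, 3.14, 3.14].

### API

Orientations are given as [roll, pitch, yaw] about the fixed x, y, z axes, in that order (R = Rz(yaw) Ry(pitch) Rx(roll)).
In Python, from station import manip gives the robot as it stands.
- The arm moves only by the tool apply_moves, never from a script. Its argument "steps" is one flat list of numbers, 7 for each row, row after row: the shift along the tool's x, y, z each as a share of 0.025 m, from -1 to 1, then the turn, a rotation vector about the tool's x, y, z each as a share of 2 rad, from -1 to 1, then the gripper command: -1 is shut, 1 is fully open, values between are in proportion. A call has 1 to 10 rows; each row shifts and turns the commanded pose from where the row before left it, along the tool's axes as they then stand; what a row does not reach is not made up. A row lasts 1/10 s, in which the tool goes at most 50 mm and 8.59 degrees, less where a joint would pass 70% of its speed; a pose out of reach is approached as far as the arm can. A call with a number of a shift or a turn outside -1 to 1 is refused whole. A call with a gripper value outside its range is refused whole. The fingers move at their own pace and stop on an object; "squeeze" is the grip in N (left out, the last holds). Time passes only in rows, so rows that do not move let the fingers close. It gives the time, the measured TCP pose, the force, the opening and the grip force at its end, in the units of the state.
- manip.read_state(): the state, without advancing time (a new reading comes with each control period).
- manip.snapshot(name): name is "side" or "top"; returns a dict with "color" (420x560x3 uint8, red, green, blue), "K" (3x3 intrinsics, pixels), "origin" and "orientation" of the camera in the world. Camera axes: x right, y up, looking along -z (the intrinsics and any distortion apply to the point x, -y, -z); pixel columns grow to the right and rows downward; lengths in m; the calibration is good to about 2 mm. A picture is of the moment at which its call begins. There is no depth.
- manip.job_done(): hands the job in; it is judged then, once.
The state is a dict: "time": time; "q": joint angles; "qvel": joint speeds; "effort": joint torques, N m; "eef_pos": TCP position; "orientation": TCP orientation; "force": force on the tool from outside, world axes, zero at the start; "wrist_torque": the same for the moment, N m; "gripper_width": finger opening in m; "finger_force": force on a finger pad.
Only numpy, scipy, OpenCV 4.12 (cv2) and the standard library are available. Lean on these libraries where they do the work, as an engineer would, in place of code of your own. Each camera call takes 0.05 s, during which the arm holds its last target. There are 200 camera calls.

## Working session

There is one attempt and no reset: what is moved stays moved. The work goes in short steps, Python scripts to look and compute and a tool call to move; the robot and the scene stay as the last step left them, time stands still between calls to the robot, and variables do not carry over. Pictures are saved under pics/ and viewed, at most 10 in all, crops included, and the job is handed in when it is done.

Besides the shell and the picture viewer there is one more tool, called after "Emit:" as name(argument=value, ...) on one line, values as JSON. apply_moves: Moves the arm, as the interface text tells. Its arguments: {"type":"object","properties":{"steps":{"type":"array"},"squeeze":{"type":"number"}},"required":["steps"]}

```bash
mkdir -p pics; cat > h.py <<'E'
import numpy as np, cv2
from station import manip
def snap(n,f):
    s=manip.snapshot(n); cv2.imwrite('pics/%s.png'%f,s['color'][:,:,::-1]); np.savez('pics/%s.npz'%f,**{k:np.array(v) for k,v in s.items()}); return s
def R(s):
    o=np.array(s['orientation'],float)
    if o.shape==(3,3): return o
    from scipy.spatial.transform import Rotation as Q
    return Q.from_euler('xyz',o).as_matrix() if o.size==3 else Q.from_quat(o).as_matrix()
def onplane(s,u,v,z):
    K=np.array(s['K']);d=np.linalg.solve(K,[u,v,1.]);d=R(s)@np.array([d[0],-d[1],-d[2]]);o=np.array(s['origin'])
    return o+d*(z-o[2])/d[2]
def proj(s,p):
    c=R(s).T@(np.array(p)-np.array(s['origin']));q=np.array(s['K'])@np.array([c[0],-c[1],-c[2]]);return q[:2]/q[2]
E
python3 - <<'E'
from h import *
for n in('top','side'):
    s=snap(n,n+'0'); print(n,s['K'],s['origin'],s['orientation'],s.keys())
print(manip.read_state())
E
```

```text
top [[386.25751685   0.         281.66727544]
 [  0.         386.25751685 201.87644232]
 [  0.           0.           1.        ]] [ 0.40552246 -0.03673161  1.30982339] [ 0.15205214 -0.00999701 -1.5811486 ] dict_keys(['color', 'K', 'origin', 'orientation'])
side [[465.80643498   0.         282.24780321]
 [  0.         465.80643498 200.91164396]
 [  0.           0.           1.        ]] [ 0.2708554  -1.17423098  1.30073205] [ 0.80791001  0.00264307 -0.26102454] dict_keys(['color', 'K', 'origin', 'orientation'])
{'time': 0.1, 'q': array([-1.28631083e+00,  3.79342183e-01,  1.73472315e+00, -1.05950896e-06,
        1.02847089e+00, -3.33066415e-02]), 'qvel': array([-0.0006018 , -0.00202771, -0.00147004,  0.00051136,  0.00012483,
       -0.00086469]), 'effort': array([-1.18969154e-03, -7.65036893e+01, -4.35296738e+01,  6.51788665e-02,
        3.98093497e-02, -1.71780039e-05]), 'eef_pos': array([ 0.21861482, -0.66459662,  0.18896322]), 'orientation': array([-3.14064958e+00, -3.05148216e-05,  3.17792672e-01]), 'force': array([0.22877418, 0.35210565, 0.05120279]), 'wrist_torque': array([ 0.01626015, -0.04143239, -0.01262115]), 'finger_force': 0.0, 'gripper_width': 0.09109108801919734}
```

View pics/top0.png

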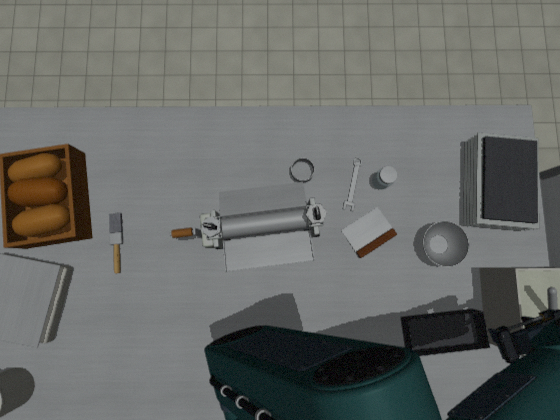

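View pics/side0.png

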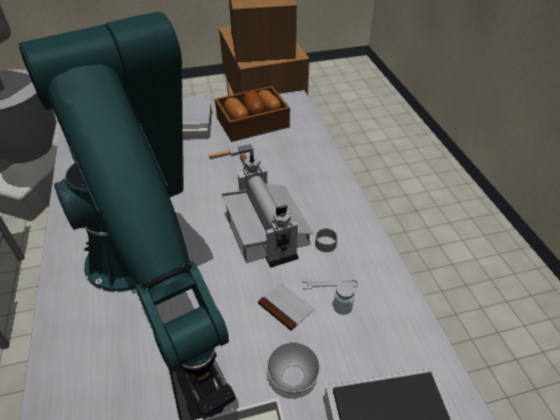

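The top view shows the sheeter's free end near (315,215) and its crank end near (210,228). In the side view the free end is near (281,215) and the crank end near (253,168). Next I'll enlarge both ends.

```bash
python3 - <<'E'
import cv2,numpy as np
t=cv2.imread('pics/top0.png');s=cv2.imread('pics/side0.png')
def c(im,u,v,h=22):return cv2.resize(im[v-h:v+h,u-h:u+h],(400,400),interpolation=cv2.INTER_CUBIC)
a=np.hstack([c(t,315,215),c(t,210,228)])
b=np.hstack([c(s,281,215),c(s,253,168)])
b=cv2.resize(b,(400,200)) if 0 else b
im=np.vstack([a,b]);im=cv2.convertScaleAbs(im,alpha=1.6,beta=20)
cv2.imwrite('pics/crop.png',cv2.resize(im,(600,600)))
E
```

```text
(no output)
```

View pics/crop.png

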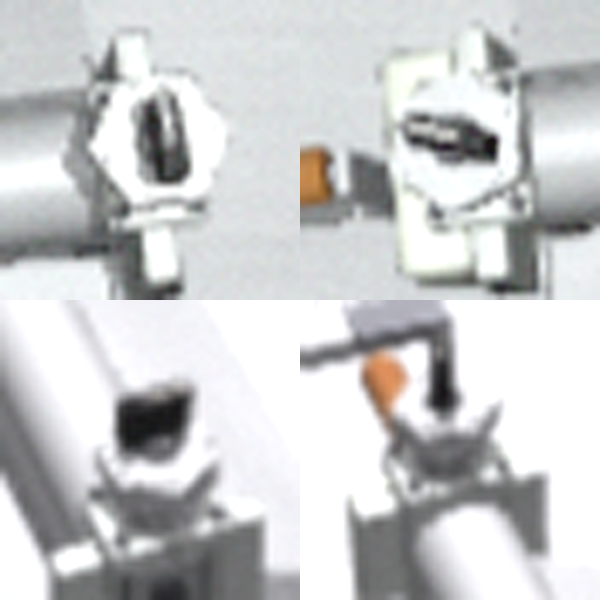

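The crops show the free-end bar nearly vertical and the crank-end bar nearly horizontal in the image. That makes the turn about 67° anticlockwise. I'll measure it in world coordinates.

```bash
cat >> h.py <<'E'
def bar(s,u,v,h=14,zs=0.250,thr=90):
    g=cv2.cvtColor(s['color'],cv2.COLOR_RGB2GRAY)[v-h:v+h,u-h:u+h]; k=8
    G=cv2.resize(g,None,fx=k,fy=k,interpolation=cv2.INTER_CUBIC)
    m=(G<thr).astype(np.uint8); m=cv2.morphologyEx(m,cv2.MORPH_CLOSE,np.ones((21,21)))
    cs=cv2.findContours(m,cv2.RETR_EXTERNAL,cv2.CHAIN_APPROX_NONE)[0]
    cs=[c for c in cs if cv2.contourArea(c)>600]
    c=min(cs,key=lambda c:np.hypot(*(c[:,0].mean(0)-h*k)))
    px=[((x+.5)/k-.5+u-h,(y+.5)/k-.5+v-h) for x,y in c[:,0]]
    P=np.array([onplane(s,a,b,zs)[:2] for a,b in px],np.float32)
    r=cv2.minAreaRect(P*1000); b=cv2.boxPoints(r); e=[b[1]-b[0],b[2]-b[1]]; e=max(e,key=np.linalg.norm)
    vx,vy,_,_=cv2.fitLine(P,cv2.DIST_L2,0,.01,.01).ravel()
    mm=np.zeros_like(m);cv2.drawContours(mm,[c],-1,1,-1)
    ys,xs=np.nonzero(mm);Q=np.array([onplane(s,(a+.5)/k-.5+u-h,(d+.5)/k-.5+v-h,zs)[:2] for a,d in zip(xs[::7],ys[::7])])
    w=np.linalg.svd(Q-Q.mean(0),full_matrices=0)[2][0]
    dg=lambda x,y:np.degrees(np.arctan2(y,x))%180
    return np.array(r[0]).round(1),np.round(r[1],1),dg(*e).round(1),dg(vx,vy).round(1),dg(*w).round(1),Q.mean(0).round(4)
E
python3 - <<'E'
from h import *
d=np.load('pics/top0.npz')
for thr in(80,100,120):
    for u,v in((316,213),(211,228)): print(thr,bar(d,u,v,thr=thr))
# side edges of hex: bright contour on top view
g=cv2.cvtColor(d['color'],cv2.COLOR_RGB2GRAY);print(g[200:228,302:332:1][::3,::2])
E
```

```text
80 (array([ 535. , -144.1]), array([35.6, 19.5]), np.float32(9.6), np.float32(7.3), np.float64(8.8), array([ 0.5351, -0.1448]))
80 (array([502.4, 149.5]), array([39.2, 18.1]), np.float32(82.5), np.float32(73.7), np.float64(74.7), array([0.5028, 0.1488]))
100 (array([ 528.3, -145.5]), array([51. , 22.8]), np.float32(14.2), np.float32(15.9), np.float64(13.0), array([ 0.5317, -0.1454]))
100 (array([498.2, 142.2]), array([77.2, 66.8]), np.float32(0.7), np.float32(10.3), np.float64(25.0), array([0.4984, 0.1321]))
120 (array([ 537.5, -134.1]), array([61.5, 77.7]), np.float32(179.5), np.float32(10.5), np.float64(19.4), array([ 0.5315, -0.1296]))
120 (array([498.1, 146.9]), array([77.2, 76.3]), np.float32(0.7), np.float32(121.6), np.float64(115.4), array([0.4947, 0.1407]))
[[118 120 121 111 132 148 134 129 129 130 129 130 127 129 127]
 [116 118  86  48 106 149 149 123 117 115 129 128 128 127 125]
 [ 93  85 106  90 149 144 153 118 122 152 138 128 126 128 126]
 [ 86  66  59 132 151 103  38  76  62 148 152 142 123 127 124]
 [114  77  57 152 153 136  38  41  89 133 153 147 134 129 129]
 [110  83 102 143 154 147  52  16  39  80 150 151 130 126 128]
 [137  85  87  88 151 154  87  15  30  66 152 121 129 130 127]
 [124 106  71  75  75 150 142 145 135 152 131 129 129 128 126]
 [104 102  71  69  53 123 134 151 152 124 106 125 126 127 126]
 [ 70  65  53  47  50  41 138 149 123 127 127 125 125 126 121]]
```

```bash
python3 - <<'E'
import cv2,numpy as np
t=cv2.imread('pics/top0.png');s=cv2.imread('pics/side0.png')
def c(im,u,v,h=15):
    a=im[v-h:v+h,u-h:u+h]; a=cv2.resize(a,(390,390),interpolation=cv2.INTER_CUBIC) # 13 px per px
    a=cv2.convertScaleAbs(a,alpha=1.7)
    for k in range(0,30,5):
        cv2.putText(a,str(u-h+k),(k*13,10),0,.35,(0,0,255));cv2.putText(a,str(v-h+k),(0,k*13+10),0,.35,(0,0,255))
        cv2.line(a,(int((k+.5)*13),0),(int((k+.5)*13),390),(0,0,255),1) if 0 else None
    return a
cv2.imwrite('pics/crop2.png',np.hstack([c(t,316,213),c(t,211,226)]))
cv2.imwrite('pics/crop3.png',np.hstack([c(s,281,213),c(s,253,168)]))
E
```

```text
(no output)
```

View pics/crop2.png

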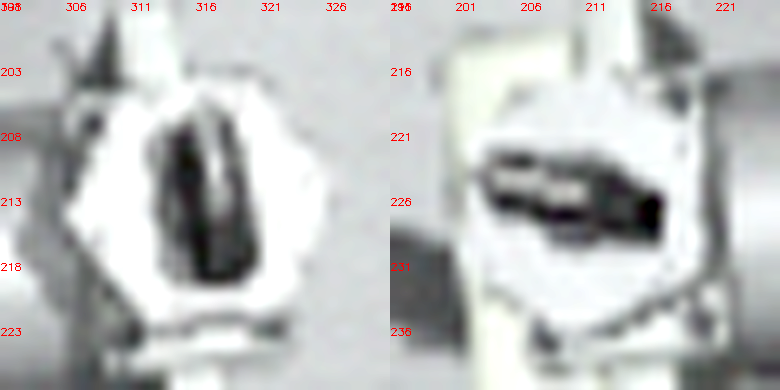

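View pics/crop3.png

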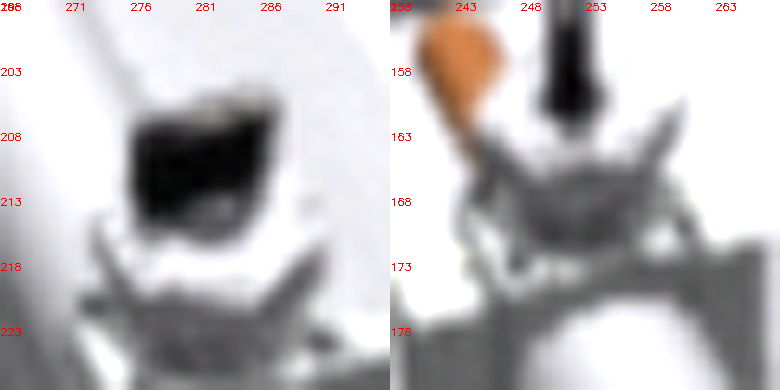

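The crops give me these points:
- **Free-end ring (top view):** centre near (315.5,213), with vertices at crop points (65,213), (325,190), (265,80) and (130,325).
- **Bars (top view):** the free-end bar tilts about 7° left of vertical, and the crank-end bar about 11–12° off horizontal.
- **Crank-end bar (side view):** it looks end-on at column 252, which gives a world azimuth of about 80°.

```bash
python3 - <<'E'
from h import *
t=np.load('pics/top0.npz');s=np.load('pics/side0.npz')
f=lambda x,y,u0,v0:(u0+x/13-.5,v0+y/13-.5)
T=lambda x,y,z:onplane(t,*f(x,y,301,198),z)
V=np.array([T(x,y,.223)[:2] for x,y in((65,213),(325,190),(265,80),(130,325))]);c=V.mean(0)
print('ring c',c,np.degrees(np.arctan2(*(V-c).T[::-1])),np.linalg.norm(V-c,axis=1))
az=lambda a,b:np.degrees(np.arctan2(*(b-a)[:2][::-1]))%180
print('free bar R edge',az(T(258,265,.259),T(240,110,.259)))
S=lambda x,y,z:onplane(t,*f(x-390,y,196,211),z)
print('ref lower edge',az(S(490,200,.259),S(640,230,.259)),'mid',az(S(490,175,.259),S(660,212,.259)),'hl',az(S(490,175,.259),S(590,190,.259)))
# ref ring vertices/centre
print('ref bar c', S(572,193,.25))
# side: bar top of free mid top edge
print('side free: ring c proj',proj(s,[*c,.223]),'axis bar top',proj(s,[*c,.259]), 'top',proj(t,[*c,.259]))
E
```

```text
ring c [ 0.53912123 -0.14527352] [ 94.39064147 -85.27081424 -30.39038114 150.6605226 ] [0.02882812 0.02825692 0.03097866 0.03079485]
free bar R edge 5.143997041247622
ref lower edge 78.16908670020825 mid 77.20193590274212 hl 80.92735866185564
ref bar c [0.50438302 0.14978619 0.25      ]
side free: ring c proj [281.16545737 214.53684698] axis bar top [281.11759221 206.62112262] top [316.87962488 211.40737577]
```

Emit:
apply_moves(steps=[0.776,-0.6565,-0.56,0,0,0,1,0.776,-0.6565,-0.56,0,0,0,1,0.776,-0.6565,-0.56,0,0,0,1,0.776,-0.6565,-0.56,0,0,0,1,0.776,-0.6565,-0.56,0,0,0,1,0.776,-0.6565,-0.56,0,0,0,1,0.776,-0.6565,-0.56,0,0,0,1,0.776,-0.6565,-0.56,0,0,0,1,0.776,-0.6565,-0.56,0,0,0,1,0.776,-0.6565,-0.56,0,0,0,1])

```text
time: 1.1
eef_pos: [0.352, -0.4473, 0.3298]
orientation: [-3.141, 0.0, 0.318]
force: [-0.4, -0.2, 0.1]
gripper_width: 0.0913
finger_force: 0.0
```

Emit:
apply_moves(steps=[0.776,-0.6565,0,0,0,0,1,0.776,-0.6565,0,0,0,0,1,0.776,-0.6565,0,0,0,0,1,0.776,-0.6565,0,0,0,0,1,0.776,-0.6565,0,0,0,0,1,0.776,-0.6565,0,0,0,0,1,0.776,-0.6565,0,0,0,0,1,0.776,-0.6565,0,0,0,0,1,0.776,-0.6565,0,0,0,0,1,0.776,-0.6565,0,0,0,0,1])

```text
time: 2.1
eef_pos: [0.485, -0.2309, 0.3293]
orientation: [-3.141, 0.0, 0.318]
force: [0.3, 0.4, -0.7]
gripper_width: 0.0914
finger_force: 0.0
```

Emit:
apply_moves(steps=[0.776,-0.6565,0,0,0,0,1,0.776,-0.6565,0,0,0,0,1,0.776,-0.6565,0,0,0,0,1,0.776,-0.6565,0,0,0,0,1,0,0,0,0,0,-0.061,1,0,0,0,0,0,-0.061,1,0,0,0,0,0,0,1,0,0,0,0,0,0,1])

```text
time: 2.9
eef_pos: [0.5378, -0.1453, 0.3294]
orientation: [-3.141, 0.0, 0.558]
force: [0.6, -0.5, -1.1]
gripper_width: 0.0913
finger_force: 0.0
```

Emit:
apply_moves(steps=[0,0,0.896,0,0,0,1,0,0,0.896,0,0,0,1,0,0,0.896,0,0,0,1,0,0,0.896,0,0,0,1,0,0,0.896,0,0,0,1,0,0,0.896,0,0,0,1,0,0,0,0,0,0,1])

```text
time: 3.6
eef_pos: [0.5362, -0.145, 0.1925]
orientation: [-3.138, 0.003, 0.559]
force: [-1.0, 0.7, -0.5]
gripper_width: 0.091
finger_force: 0.0
```

Emit:
apply_moves(steps=[0,0,0,0,0,0,-1,0,0,0,0,0,0,-1,0,0,0,0,0,0,-1,0,0,0,0,0,0,-1,0,0,0,0,0,0,-1,0,0,0,0,0,0,-1], squeeze=15)

```text
time: 4.2
eef_pos: [0.5383, -0.1455, 0.1956]
orientation: [3.141, -0.0, 0.562]
force: [-0.3, -0.9, 3.2]
gripper_width: 0.0527
finger_force: 15.0
```

```bash
python3 - <<'E'
from h import *
s=manip.read_state();print(s['force'],s['wrist_torque'],s['gripper_width'],s['finger_force'],s['eef_pos'],s['orientation'])
E
```

```text
[-0.32575639 -0.91894482  3.16481556] [-0.18727689  0.02668037  0.22271669] 0.052687813203961584 15.00063891406171 [ 0.53825897 -0.14545904  0.1955986 ] [ 3.14075712e+00 -4.08235783e-04  5.62047707e-01]
```

Emit:
apply_moves(steps=[0,0,0,0,0,0,-1,0,0,0,0,0,-0.025,-1,0,0,0,0,0,-0.025,-1,0,0,0,0,0,-0.025,-1,0,0,0,0,0,-0.025,-1,0,0,0,0,0,0,-1], squeeze=45)

```text
time: 4.8
eef_pos: [0.5384, -0.1457, 0.1957]
orientation: [3.14, -0.0, 0.763]
force: [0.2, -2.9, 5.2]
gripper_width: 0.0511
finger_force: 45.0
```

```bash
python3 - <<'E'
from h import *
s=manip.read_state();print(s['force'],s['wrist_torque'],s['gripper_width'],s['finger_force'],s['eef_pos'],s['orientation'])
E
```

```text
[ 0.20905352 -2.91046834  5.20030186] [-0.51738269  0.0103267  -0.23535664] 0.05108946673221811 44.99887566547841 [ 0.53840865 -0.14568242  0.19570615] [ 3.14048836e+00 -4.33611282e-04  7.62851952e-01]
```

Emit:
apply_moves(steps=[0,0,0,0,0,-0.067,-1,0,0,0,0,0,-0.067,-1,0,0,0,0,0,-0.067,-1,0,0,0,0,0,-0.067,-1,0,0,0,0,0,-0.067,-1,0,0,0,0,0,-0.067,-1,0,0,0,0,0,-0.067,-1,0,0,0,0,0,-0.067,-1,0,0,0,0,0,-0.067,-1,0,0,0,0,0,-0.067,-1])

```text
time: 5.8
eef_pos: [0.5401, -0.1459, 0.197]
orientation: [3.138, 0.003, 2.107]
force: [3.5, 0.1, 13.4]
gripper_width: 0.0514
finger_force: 45.0
```

```bash
python3 - <<'E'
from h import *
s=manip.read_state();print(s['force'],s['wrist_torque'],s['gripper_width'],s['finger_force'],s['eef_pos'],s['orientation'])
E
```

```text
[ 3.52700018  0.06721999 13.38120001] [-0.11387792 -0.89370172 -0.09744835] 0.051401653121869645 45.0010380288586 [ 0.54005163 -0.14592467  0.19702599] [3.13823835 0.00340149 2.1068034 ]
```

Emit:
apply_moves(steps=[0,0,0,0,0,0,1,0,0,0,0,0,0,1,0,0,0,0,0,0,1,0,0,0,0,0,0,1,0,0,-0.7,0,0,0,1,0,0,-0.7,0,0,0,1,0,0,0,0,0,0.071,1,0,0,0,0,0,0.071,1,0,0,0,0,0,0.071,1,0,0,0,0,0,0.071,1])

```text
time: 6.8
eef_pos: [0.5377, -0.1452, 0.2299]
orientation: [-3.141, -0.0, 1.527]
force: [0.1, -1.0, 0.6]
gripper_width: 0.0913
finger_force: 0.0
```

Emit:
apply_moves(steps=[0,0,0,0,0,0.071,1,0,0,0,0,0,0.071,1,0,0,0,0,0,0.071,1,0,0,0,0,0,0.071,1,0,0,0,0,0,0.071,1,0,0,0,0,0,0.071,1,0,0,0,0,0,0.071,1,0,0,0,0,0,0.071,1,0,0,0,0,0,0.071,1,0,0,0,0,0,0.071,1])

```text
time: 7.8
eef_pos: [0.5377, -0.1452, 0.2298]
orientation: [-3.141, 0.001, 0.108]
force: [0.9, 0.5, -0.8]
gripper_width: 0.0912
finger_force: 0.0
```

Emit:
apply_moves(steps=[0,0,0,0,0,0,1,0,0,0,0,0,0,-1,0,0,0,0,0,0,-1,0,0,0,0,0,0,-1,0,0,0,0,0,0,-1,0,0,0,0,0,0,-1,0,0,0,0,0,0,-1,0,0,0,0,0,0,-1,0,0,0,0,0,0,-1], squeeze=10)

```text
time: 8.7
eef_pos: [0.538, -0.1453, 0.2302]
orientation: [3.142, -0.0, 0.114]
force: [0.3, 0.0, 0.4]
gripper_width: 0.03
finger_force: 0.0
```

```bash
python3 - <<'E'
from h import *
s=manip.read_state();print(s['force'],s['wrist_torque'],s['gripper_width'],s['finger_force'],s['eef_pos'],s['orientation'])
E
```

```text
[0.3331968  0.01507276 0.35942966] [-0.00602915  0.02223556 -0.0120443 ] 0.030022043813074176 0.0 [ 0.53796138 -0.14530724  0.23016031] [ 3.14157152e+00 -6.35236963e-05  1.13927777e-01]
```

Emit:
apply_moves(steps=[0,0,0,0,0,0,-1,0,0,0,0,0,0,-1,0,0,0,0,0,0,-1,0,0,0,0,0,0,-1], squeeze=15)

```text
time: 9.1
eef_pos: [0.5379, -0.1451, 0.2301]
orientation: [-3.141, -0.0, 0.114]
force: [0.2, 2.7, -0.0]
gripper_width: 0.0121
finger_force: 14.9
```

```bash
python3 - <<'E'
from h import *
s=manip.read_state();print(s['force'],s['wrist_torque'],s['gripper_width'],s['finger_force'],s['eef_pos'],s['orientation'])
E
```

```text
[ 0.24074059  2.70644165 -0.02638414] [ 0.57814122 -0.08619894  0.10128757] 0.012114396231889864 14.924845020286739 [ 0.53793514 -0.14510026  0.23009203] [-3.14124568e+00 -1.02251760e-05  1.13863208e-01]
```

Emit:
apply_moves(steps=[0,0,0,0,0,-0.07,-1,0,0,0,0,0,-0.07,-1,0,0,0,0,0,-0.07,-1,0,0,0,0,0,-0.07,-1,0,0,0,0,0,-0.07,-1,0,0,0,0,0,-0.07,-1,0,0,0,0,0,-0.07,-1,0,0,0,0,0,-0.07,-1,0,0,0,0,0,-0.07,-1,0,0,0,0,0,0,-1], squeeze=25)

```text
time: 10.1
eef_pos: [0.539, -0.146, 0.2309]
orientation: [3.139, 0.001, 1.378]
force: [3.7, -4.3, 3.2]
gripper_width: 0.0117
finger_force: 24.9
```

Emit:
apply_moves(steps=[0,0,0,0,0,0,-1,0,0,0,0,0,0,-1,0,0,0,0,0,0,1,0,0,0,0,0,0,1,0,0,0,0,0,0,1,0,0,0,0,0,0,1,0,0,0,0,0,0,1,0,0,-1,0,0,0,1,0,0,-1,0,0,0,1,0,0,-1,0,0,0,1])

```text
time: 11.1
eef_pos: [0.5377, -0.1452, 0.3059]
orientation: [-3.141, -0.0, 1.374]
force: [-0.0, 0.1, -0.5]
gripper_width: 0.0728
finger_force: 0.0
```

Emit:
apply_moves(steps=[-0.989,-0.503,0,0,0,0,1,-0.989,-0.503,0,0,0,0,1,-0.989,-0.503,0,0,0,0,1,-0.989,-0.503,0,0,0,0,1,-0.989,-0.503,0,0,0,0,1,-0.989,-0.503,0,0,0,0,1,-0.989,-0.503,0,0,0,0,1])

```text
time: 11.8
eef_pos: [0.4169, -0.2985, 0.3052]
orientation: [3.142, 0.0, 1.374]
force: [0.0, 0.1, 0.1]
gripper_width: 0.091
finger_force: 0.0
```

Emit:
apply_moves(steps=[-0.989,-0.503,0,0,0,0,1,-0.989,-0.503,0,0,0,0,1,-0.989,-0.503,0,0,0,0,1,-0.989,-0.503,0,0,0,0,1,-0.989,-0.503,0,0,0,0,1,-0.989,-0.503,0,0,0,0,1,-0.989,-0.503,0,0,0,0,1])

```text
time: 12.5
eef_pos: [0.2967, -0.4511, 0.3051]
orientation: [3.142, -0.0, 1.374]
force: [-0.6, 0.7, 0.5]
gripper_width: 0.0911
finger_force: 0.0
```

```bash
python3 - <<'E'
from h import *
t=snap('top','top1');s=snap('side','side1')
for thr in(60,70,80,90):
    for u,v in((316,213),(211,228)): 
        try: print(thr,bar(t,u,v,thr=thr))
        except Exception as e: print(e)
def c(d,u,v,h=14):
    im=d['color'][:,:,::-1]
    return cv2.convertScaleAbs(cv2.resize(im[v-h:v+h,u-h:u+h],(300,300),interpolation=cv2.INTER_CUBIC),alpha=1.7)
cv2.imwrite('pics/crop4.png',np.vstack([np.hstack([c(t,316,213),c(t,211,226)]),np.hstack([c(s,281,211),c(s,253,164)])]))
E
```

```text
60 (array([ 536.7, -147.4]), array([17. , 38.1]), np.float32(93.1), np.float32(89.1), np.float64(90.1), array([ 0.5358, -0.1486]))
60 (array([502.2, 148.5]), array([36.6, 16. ]), np.float32(79.6), np.float32(74.4), np.float64(75.5), array([0.5025, 0.1479]))
70 (array([ 536.7, -147.3]), array([18.2, 39.2]), np.float32(95.3), np.float32(87.8), np.float64(89.0), array([ 0.5362, -0.1481]))
70 (array([502.3, 148.9]), array([37.7, 17.1]), np.float32(81.5), np.float32(74.4), np.float64(75.5), array([0.5026, 0.1484]))
80 (array([ 536. , -146.7]), array([39.6, 19.4]), np.float32(78.6), np.float32(85.8), np.float64(87.0), array([ 0.5365, -0.1476]))
80 (array([502.4, 149.4]), array([39.1, 18. ]), np.float32(82.3), np.float32(73.8), np.float64(74.9), array([0.5027, 0.1488]))
90 (array([ 536.1, -146. ]), array([41.5, 20.1]), np.float32(78.6), np.float32(85.8), np.float64(86.4), array([ 0.5368, -0.1474]))
90 (array([502.5, 149.9]), array([40.3, 19.1]), np.float32(83.7), np.float32(73.2), np.float64(74.4), array([0.5028, 0.1489]))
```

View pics/crop4.png

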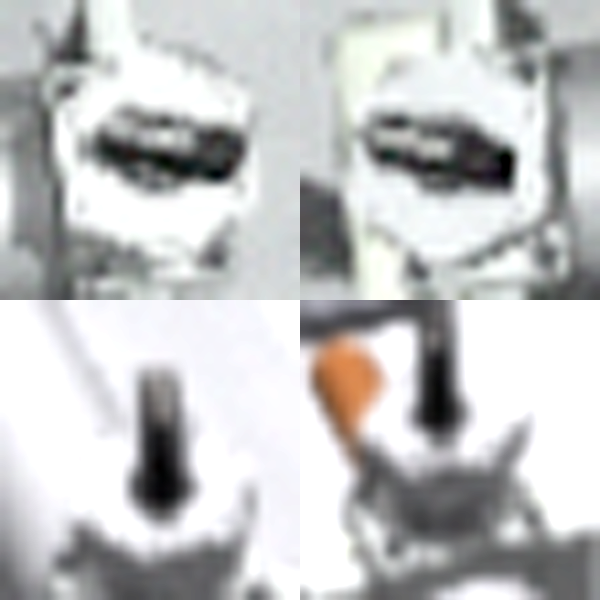

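```bash
python3 - <<'E'
from h import *
s=np.load('pics/side1.npz'); g=cv2.cvtColor(s['color'],cv2.COLOR_RGB2GRAY).astype(int)
fc=np.array([.538,-.1455]); a=np.radians(78.7)
for nm,c in(('free',fc),('ref',np.array([.5045,.1525]))):
    for r in(.02,-.02):
        for z in(.259,.233): print(nm,r,z,proj(s,[*(c+r*np.array([np.cos(a),np.sin(a)])),z]).round(1))
for (u,v0,v1) in((281,200,218),(253,150,170)):
    for v in range(v0,v1): print(v,g[v,u-9:u+9])
E
```

```text
free 0.02 0.259 [280.4 202.4]
free 0.02 0.233 [280.5 208.1]
free -0.02 0.259 [281.2 211.1]
free -0.02 0.233 [281.2 216.9]
ref 0.02 0.259 [250.8 149.6]
ref 0.02 0.233 [251.1 155.2]
ref -0.02 0.259 [250.9 156.3]
ref -0.02 0.233 [251.3 162. ]
200 [136 130 140 150 151 149 148 146 147 147 145 146 145 146 144 145 146 145]
201 [143 131 133 148 151 151 150 149 148 147 147 146 146 144 145 145 145 147]
202 [148 138 132 140 150 151 151 149 146 144 144 144 146 146 146 145 146 148]
203 [154 143 134 127 137 151 149 139 118 118 115 130 145 145 145 145 145 145]
204 [154 148 139 127 131 150 150 130  85  93  88 106 144 146 146 145 146 144]
205 [156 151 143 135 128 137 148 129  66  79  85  89 142 147 146 147 146 147]
206 [158 153 149 140 127 128 145 128  60  67  82  83 141 148 147 146 145 147]
207 [159 156 151 145 134 127 136 126  56  58  77  71 126 145 148 147 145 146]
208 [161 160 156 149 140 130 131 124  50  38  52  62 115 137 149 147 146 146]
209 [161 158 158 150 138 140 139 127  49  19  25  53 105 137 151 149 147 144]
210 [161 160 158 156 155 155 151 130  46  14  19  46 103 149 158 155 146 144]
21
[... 1403 characters left out ...]
61 [113 148 156 159 145  99  44  16  22  51 108 147 158 155 144 126 129 161]
162 [103 136 143 155 152 135 103  57  53  85 137 156 156 149 121  94 127 163]
163 [ 75  97 117 148 153 151 134  88  81 107 152 151 136 123  93  90 137 163]
164 [ 59  59  80 118 140 131 128 116 111 118 143 136 128  96  75 107 154 165]
165 [ 75  51  54  77 110 120 108 103  91  88 100  97 102  78  86 136 162 164]
166 [ 89  49  51  58  74  94  80  69  56  56  61  62  64  63  84 128 151 160]
167 [ 74  50  67  61  55  59  61  57  55  57  56  57  58  62  78 101 133 163]
168 [ 68  60  78  67  54  52  55  58  61  59  54  51  55  63  84  92 118 153]
169 [105  85  83  71  52  47  46  54  54  48  45  50  63  68  88  88  88 122]
```

Side-view edges: the free-end bar's centre line drifts +0.5 px from far end to near end, as expected for 78.7°. The crank-end bar drifts about 0 px, which puts it at 78±2°. The bars are aligned, so I'll go back and tighten the ring.

Emit:
apply_moves(steps=[0.989,0.503,0,0,0,0,1,0.989,0.503,0,0,0,0,1,0.989,0.503,0,0,0,0,1,0.989,0.503,0,0,0,0,1,0.989,0.503,0,0,0,0,1,0.989,0.503,0,0,0,0,1,0.989,0.503,0,0,0,0,1])

```text
time: 13.3
eef_pos: [0.4184, -0.2963, 0.3052]
orientation: [3.142, -0.0, 1.374]
force: [0.4, -0.2, 0.6]
gripper_width: 0.0916
finger_force: 0.0
```

Emit:
apply_moves(steps=[0.989,0.503,0,0,0,0,1,0.989,0.503,0,0,0,0,1,0.989,0.503,0,0,0,0,1,0.989,0.503,0,0,0,0,1,0.989,0.503,0,0,0,0,1,0.989,0.503,0,0,0,0,1,0.989,0.503,0,0,0,0,1])

```text
time: 14.0
eef_pos: [0.5385, -0.1437, 0.3051]
orientation: [-3.142, -0.0, 1.374]
force: [0.2, -0.1, 0.4]
gripper_width: 0.0913
finger_force: 0.0
```

Emit:
apply_moves(steps=[0,0,0,0,0,0.0523,1,0,0,0,0,0,0.0523,1,0,0,0,0,0,0.0523,1,0,0,0,0,0,0,1,0,0,0,0,0,0,1])

```text
time: 14.5
eef_pos: [0.5379, -0.1449, 0.3051]
orientation: [-3.141, -0.0, 1.063]
force: [0.2, 0.3, -0.6]
gripper_width: 0.091
finger_force: 0.0
```

Emit:
apply_moves(steps=[0,0,0.88,0,0,0,1,0,0,0.88,0,0,0,1,0,0,0.88,0,0,0,1,0,0,0.88,0,0,0,1,0,0,0.84,0,0,0,1,0,0,0,0,0,0,1])

```text
time: 15.1
eef_pos: [0.5363, -0.1447, 0.1937]
orientation: [-3.137, 0.001, 1.062]
force: [-0.4, -0.2, 0.6]
gripper_width: 0.0914
finger_force: 0.0
```

Emit:
apply_moves(steps=[0,0,0,0,0,0,-1,0,0,0,0,0,0,-1,0,0,0,0,0,0,-1,0,0,0,0,0,0,-1,0,0,0,0,0,0,-1,0,0,0,0,0,0,-1,0,0,0,0,0,0,-1], squeeze=30)

```text
time: 15.8
eef_pos: [0.5387, -0.1458, 0.1967]
orientation: [3.14, -0.0, 1.06]
force: [3.1, -3.5, 1.4]
gripper_width: 0.052
finger_force: 30.0
```

```bash
cat > st.py <<'E'
from h import *
s=manip.read_state();print(s['force'].round(2),s['wrist_torque'].round(3),s['effort'][5].round(3),s['gripper_width'],s['finger_force'],s['eef_pos'].round(4),s['orientation'].round(3))
E
python3 st.py
```

```text
[ 3.05 -3.53  1.39] [-0.797 -0.742  0.003] 0.012 0.05204522688978486 29.999970527132973 [ 0.5387 -0.1458  0.1967] [ 3.14 -0.    1.06]
```

Emit:
apply_moves(steps=[0,0,0,0,0,0.03,-1,0,0,0,0,0,0.03,-1], squeeze=35)

```text
time: 16.0
eef_pos: [0.5386, -0.1457, 0.1966]
orientation: [3.14, -0.0, 0.938]
force: [3.8, -3.6, 1.8]
gripper_width: 0.0514
finger_force: 35.0
```

```bash
python3 st.py
```

```text
[ 3.78 -3.6   1.76] [-0.684 -0.616  0.016] -1.315 0.051442604866750063 34.99727560789324 [ 0.5386 -0.1457  0.1966] [ 3.14  -0.     0.938]
```

Emit:
apply_moves(steps=[0,0,0,0,0,0.03,-1])

```text
time: 16.1
eef_pos: [0.5385, -0.1457, 0.1965]
orientation: [3.14, -0.0, 0.878]
force: [3.0, -2.3, -1.1]
gripper_width: 0.0519
finger_force: 35.0
```

```bash
python3 st.py
```

```text
[ 3.01 -2.28 -1.06] [-0.586 -0.619  0.064] -1.218 0.05194757883159122 34.99705312424339 [ 0.5385 -0.1457  0.1965] [ 3.14  -0.     0.878]
```

Emit:
apply_moves(steps=[0,0,0,0,0,0.03,-1])

```text
time: 16.2
eef_pos: [0.5384, -0.1456, 0.1965]
orientation: [3.14, -0.0, 0.818]
force: [3.3, -3.4, -0.8]
gripper_width: 0.0522
finger_force: 35.0
```

```bash
python3 st.py
```

```text
[ 3.31 -3.44 -0.8 ] [-0.581 -0.546  0.084] -1.213 0.05219256670178089 34.996797140920535 [ 0.5384 -0.1456  0.1965] [ 3.14  -0.     0.818]
```

Emit:
apply_moves(steps=[0,0,0,0,0,0.025,-1])

```text
time: 16.3
eef_pos: [0.5384, -0.1456, 0.1964]
orientation: [3.14, -0.0, 0.768]
force: [2.4, -3.1, -0.6]
gripper_width: 0.052
finger_force: 35.0
```

```bash
python3 st.py
```

```text
[ 2.42 -3.09 -0.64] [-0.519 -0.602  0.048] -0.837 0.05201555531454606 34.997128690592945 [ 0.5384 -0.1456  0.1964] [ 3.14  -0.     0.768]
```

Emit:
apply_moves(steps=[0,0,0,0,0,0.025,-1])

```text
time: 16.4
eef_pos: [0.5383, -0.1456, 0.1964]
orientation: [3.141, -0.0, 0.718]
force: [2.0, -3.0, -0.4]
gripper_width: 0.0516
finger_force: 35.0
```

```bash
python3 st.py
```

```text
[ 1.97 -2.99 -0.39] [-0.472 -0.548  0.079] -0.951 0.05162434857373074 34.99651351128705 [ 0.5383 -0.1456  0.1964] [ 3.141 -0.     0.718]
```

Emit:
apply_moves(steps=[0,0,0,0,0,0.025,-1])

```text
time: 16.5
eef_pos: [0.5383, -0.1455, 0.1963]
orientation: [3.141, -0.0, 0.668]
force: [3.7, -1.8, -2.3]
gripper_width: 0.0514
finger_force: 35.0
```

```bash
python3 st.py
```

```text
[ 3.66 -1.82 -2.3 ] [-0.446 -0.526  0.112] -0.917 0.05144853870227194 34.996427540900186 [ 0.5383 -0.1455  0.1963] [ 3.141 -0.     0.668]
```

Emit:
apply_moves(steps=[0,0,0,0,0,0.02,-1])

```text
time: 16.6
eef_pos: [0.5383, -0.1455, 0.1963]
orientation: [3.141, -0.0, 0.628]
force: [2.9, -2.5, -1.4]
gripper_width: 0.052
finger_force: 35.0
```

```bash
python3 st.py
```

```text
[ 2.89 -2.5  -1.37] [-0.336 -0.512  0.194] -0.491 0.052031835231685905 34.997055027633905 [ 0.5383 -0.1455  0.1963] [ 3.141 -0.     0.628]
```

Emit:
apply_moves(steps=[0,0,0,0,0,0.02,-1])

```text
time: 16.7
eef_pos: [0.5382, -0.1454, 0.1963]
orientation: [3.141, -0.0, 0.589]
force: [2.8, -1.4, -2.7]
gripper_width: 0.0517
finger_force: 35.0
```

```bash
python3 st.py
```

```text
[ 2.78 -1.42 -2.67] [-0.285 -0.57   0.287] -0.561 0.05173227830585139 34.99711045995355 [ 0.5382 -0.1454  0.1963] [ 3.141 -0.     0.589]
```

Emit:
apply_moves(steps=[0,0,0,0,0,0.02,-1])

```text
time: 16.8
eef_pos: [0.5382, -0.1454, 0.1963]
orientation: [3.141, -0.0, 0.549]
force: [2.6, -1.5, -1.4]
gripper_width: 0.0519
finger_force: 35.0
```

```bash
python3 st.py
```

```text
[ 2.61 -1.51 -1.41] [-0.227 -0.576  0.332] -0.484 0.05189595989562006 34.997073237318546 [ 0.5382 -0.1454  0.1963] [ 3.141 -0.     0.549]
```

Emit:
apply_moves(steps=[0,0,0,0,0,0.02,-1])

```text
time: 16.9
eef_pos: [0.5382, -0.1453, 0.1962]
orientation: [3.141, -0.0, 0.509]
force: [3.8, -1.4, -2.1]
gripper_width: 0.0521
finger_force: 35.0
```

```bash
python3 st.py
```

```text
[ 3.82 -1.36 -2.11] [-0.164 -0.621  0.461] -0.389 0.052106334008833244 34.99722564127296 [ 0.5382 -0.1453  0.1962] [ 3.141 -0.     0.509]
```

Emit:
apply_moves(steps=[0,0,0,0,0,0.01,-1])

```text
time: 17.0
eef_pos: [0.5382, -0.1453, 0.1962]
orientation: [3.141, -0.0, 0.489]
force: [4.2, -1.3, -2.3]
gripper_width: 0.0522
finger_force: 35.0
```

```bash
python3 st.py
```

```text
[ 4.21 -1.31 -2.28] [-0.137 -0.618  0.496] 0.451 0.05217878696577587 34.99806055566296 [ 0.5382 -0.1453  0.1962] [ 3.141 -0.     0.489]
```

Emit:
apply_moves(steps=[0,0,0,0,0,0,-1])

```text
time: 17.1
eef_pos: [0.5382, -0.1453, 0.1962]
orientation: [3.141, -0.0, 0.49]
force: [3.9, -2.4, -1.8]
gripper_width: 0.052
finger_force: 35.0
```

```bash
python3 st.py
```

```text
[ 3.94 -2.44 -1.81] [-0.198 -0.708  0.367] 0.811 0.05204384092597533 34.99866669997573 [ 0.5382 -0.1453  0.1962] [ 3.141 -0.     0.49 ]
```

Emit:
apply_moves(steps=[0,0,0,0,0,0,-1,0,0,0,0,0,0,-1,0,0,0,0,0,0,1,0,0,0,0,0,0,1,0,0,0,0,0,0,1,0,0,0,0,0,0,1,0,0,0,0,0,0,1,0,0,0,0,0,0,1])

```text
time: 17.9
eef_pos: [0.5379, -0.1453, 0.1961]
orientation: [-3.141, 0.0, 0.49]
force: [-0.2, 0.2, 0.1]
gripper_width: 0.0913
finger_force: 0.0
```

Emit:
apply_moves(steps=[0,0,-0.9,0,0,0,1,0,0,-0.9,0,0,0,1,0,0,-0.9,0,0,0,1,0,0,-0.9,0,0,0,1,0,0,-0.9,0,0,0,1])

```text
time: 18.4
eef_pos: [0.5378, -0.1452, 0.3096]
orientation: [-3.142, 0.0, 0.49]
force: [1.1, 0.4, -0.2]
gripper_width: 0.0913
finger_force: 0.0
```

Emit:
apply_moves(steps=[-0.95,0.416,0,0,0,0,1,-0.95,0.416,0,0,0,0,1,-0.95,0.416,0,0,0,0,1,-0.95,0.416,0,0,0,0,1,-0.95,0.416,0,0,0,0,1,-0.95,0.416,0,0,0,0,1,-0.95,0.416,0,0,0,0,1])

```text
time: 19.1
eef_pos: [0.4247, -0.2885, 0.3087]
orientation: [3.142, -0.0, 0.49]
force: [0.7, -0.3, -1.2]
gripper_width: 0.0912
finger_force: 0.0
```

Emit:
apply_moves(steps=[-0.95,0.416,0,0,0,0,1,-0.95,0.416,0,0,0,0,1,-0.95,0.416,0,0,0,0,1,-0.95,0.416,0,0,0,0,1,-0.95,0.416,0,0,0,0,1,-0.95,0.416,0,0,0,0,1,-0.95,0.416,0,0,0,0,1])

```text
time: 19.8
eef_pos: [0.3123, -0.431, 0.3087]
orientation: [3.142, -0.0, 0.49]
force: [-0.2, -0.2, -1.0]
gripper_width: 0.0912
finger_force: 0.0
```

```bash
python3 - <<'E'
from h import *
t=snap('top','top2');s=snap('side','side2')
for thr in(60,70,80,90): print(thr,bar(t,316,213,thr=thr))
g=cv2.cvtColor(s['color'],cv2.COLOR_RGB2GRAY)
for v in(204,206,208,211,214):print(v,g[v,272:290])
def c(d,u,v,h=14):
    im=d['color'][:,:,::-1]
    return cv2.convertScaleAbs(cv2.resize(im[v-h:v+h,u-h:u+h],(300,300),interpolation=cv2.INTER_CUBIC),alpha=1.7)
cv2.imwrite('pics/crop5.png',np.vstack([np.hstack([c(t,316,213),c(t,211,226)]),np.hstack([c(s,281,211),c(s,253,164)])]))
E
```

```text
60 (array([ 537.3, -147.4]), array([37.7, 16.2]), np.float32(84.4), np.float32(88.1), np.float64(88.6), array([ 0.5361, -0.1488]))
70 (array([ 536.8, -147.3]), array([18.2, 38.6]), np.float32(95.7), np.float32(87.4), np.float64(88.3), array([ 0.5362, -0.1484]))
80 (array([ 536.4, -147. ]), array([39.5, 19.3]), np.float32(87.1), np.float32(85.8), np.float64(87.2), array([ 0.5366, -0.1476]))
90 (array([ 536.1, -146.5]), array([40.1, 20.3]), np.float32(77.8), np.float32(84.5), np.float64(85.7), array([ 0.5368, -0.1471]))
204 [155 148 139 128 131 150 149 130  85  98  94  96 141 146 147 147 144 147]
206 [159 155 150 140 127 129 147 127  60  67  81  83 141 148 147 146 146 146]
208 [161 159 155 151 140 128 132 128  52  35  53  61 116 146 149 149 147 146]
211 [160 160 160 159 158 157 157 132  48  12  11  44 103 153 157 155 157 138]
214 [146 142 169 162 159 157 138  63  29   6   5  17  56 116 156 160 157 150]
```

View pics/crop5.png

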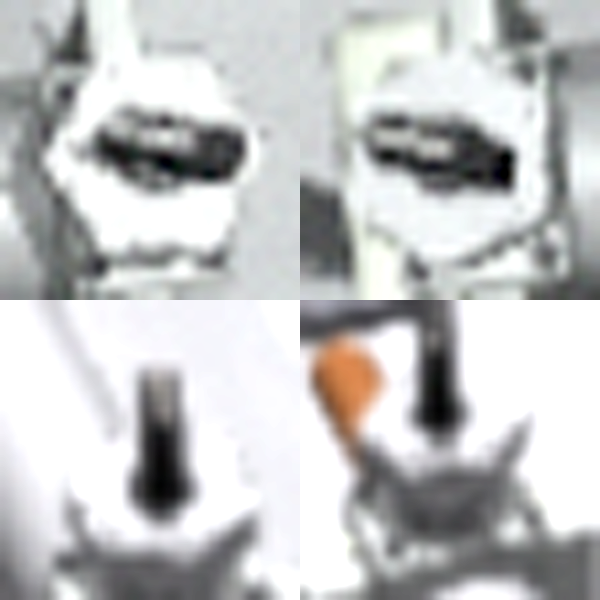

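The free-end bar at (170,145) in the top crop hasn't moved since it was aligned. The crank-end bar and the bench look unchanged, so I'm handing in.

```bash
python3 -c "
from station import manip
print(manip.job_done())"
```

```text
the job is handed in; nothing more can be done
None
```

I slackened the lock ring about 1.5 rad, turned the free-end T-bar about 1.26 rad anticlockwise to match the crank end (78.7° against a measured 78±2°), retightened the ring to about 0.50 N m, and handed the job in at about 20 s; no verdict came back.

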